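Try the freewheel of the reagent carousel and wind the bottle to the post

TASK

Fit the loose crank onto the square shaft end of the reagent carousel, down onto its collar, then try the freewheel: turn the shaft at least an eighth of a turn clockwise seen from above, then back anticlockwise to at least an eighth of a turn past where it started. One of these ways the shaft spins loose, the other way it grips and carries the plate along: wind it on in the way that grips until the bottle on the plate stands squarely in front of the upright post, and leave the crank seated on the shaft. Move the plate and its bottle by the crank only, never by hand, and leave the other things on the worktop where they are.

Things in the scene. Friction and masses are not known exactly. Their poses are not given: they have to be found in the camera images.
- carousel: Fixed white foot plate (190 x 150 x 10 mm) of the reagent carousel; origin on the carousel's vertical axis at the worktop, z up. An upright aluminium post, 30 mm wide, 86 mm high, stands at its -x end, 107 to 117 mm from the axis. Over the foot lies a round plate 184 mm across (top 24 mm above the worktop), on it a grey round cap 93 mm across, top at 78 mm. Yaw up to 0.4 rad.
- plate (a joint): Angle of the round plate about the vertical axis, rad, anticlockwise from above positive, no stop. At 0 the bottle stands on the carousel's +x side, away from the post; at +pi or -pi in front of the post. The plate is stiff (0.12 N m) and stays where it is left.
- shaft (a joint): Angle of the square drive shaft, rad, anticlockwise from above positive, no stop; 0 at the start, its sides then parallel to the carousel's x and y. A hidden freewheel couples it to the plate in one sense of turning only (either may be set); the other way it spins loose, clicking every 30 degrees. Up to 0.8 rad of play, crank and freewheel together, precedes gripping. Under 0.06 N m when loose.
- shaft_foot (a point): Centre of the top of the steel collar (40 mm across, 85 mm above the worktop) on which the seated crank's underside rests. The square shaft end, 16 x 16 mm with slightly rounded edges, stands 24 mm up from here; it turns with the shaft.
- bottle_axis (a point): Foot of the white bottle (36 mm across, 65 mm high, fixed on the plate 68 mm from the axis, its top 89 mm above the worktop).
- station (a point): Point 24 mm above the worktop, 68 mm from the carousel's axis on the side of the post: the bottle's foot must come here.
- crank: Loose steel crank, about 0.27 kg. Origin under the centre of its hub, z up, +x along its arm. Hub: square block 36 x 36 mm, 56 mm high, with a square socket 18 x 18 mm, 30 mm deep, open below, sides parallel to the hub's. A flat arm 18 mm wide, 33 to 42 mm above the hub's underside, runs to +x. It starts upright on its hub. Grip it across the hub's y sides, the arm between the fingers.
- knob (a point): Middle of the crank's free-spinning upright round knob: 23 mm across, 44 to 99 mm above the hub's underside, 72 mm from the hub's axis; this point is 72 mm above the hub's underside. Wind it at a calm hand's pace, up to 2.5 rad/s: spun much faster, the freewheel may jump over to the other sense.
- meter: Bystander: white hand-held meter 62 x 125 x 22 mm lying flat; origin at the centre of its underside.
- timer: Bystander: white square bench timer 62 x 62 x 17 mm lying flat; origin at the centre of its underside.
- dressing_box: Bystander: flat carton 100 x 78 x 34 mm; origin at the centre of its underside.
- tape: Bystander: roll of white tape 62 mm across, 19 mm high, lying flat; origin at the centre of its underside.
- pot: Bystander: white specimen pot with lid, 62 mm across, 62 mm high; origin at the centre of its underside.
- flat_carton: Bystander: flat carton 77 x 72 x 21 mm; origin at the centre of its underside.
Things that resemble listed ones, but are neither listed nor needed, are in the scene too. There is more than one size of the crank; the job needs the largest.

How it is judged:
On the way, in this order (a step that is already met when the one before it is completed fails the run):
1. the crank is seated on the square shaft, down on the collar (distance between crank and shaft_foot below 0.006 m and angle between crank's own z axis and vertical below 0.1 rad), for 0.2 s.
2. the shaft has been turned about an eighth of a turn or more clockwise from its start (value of joint shaft below -0.6 rad), for 0.1 s.
3. the shaft has then been turned to about an eighth of a turn or more anticlockwise of its start (value of joint shaft above 0.6 rad), for 0.1 s.
At the end, for the whole second after the job is handed in: The bottle's foot is within 12 mm of the station in front of the post, the crank is still seated on the shaft (within 8 mm of the collar's centre, upright within 0.1 rad) and everything is at rest (horizontal distance between bottle_axis and station below 0.012 m and distance between crank and shaft_foot below 0.008 m and angle between crank's own z axis and vertical below 0.1 rad and linear speed of crank below 0.02 m/s); the robot touches nothing.
It fails at once if the robot pushes the plate or its bottle directly (over 2 N) (contact force between the arm and plate above 2 N).
It fails at once if the fingers push the plate or its bottle directly (over 2 N) (contact force between the fingers and plate above 2 N).
It fails at once if a bystander is moved by more than 30 mm (distance of any of meter, timer, dressing_box, tape, pot, flat_carton from where it was at the start of the episode above 0.03 m).
It also fails if it takes over 67 s, if anything falls off the work surface, if the arm or the gripper's body presses on something with over 40 N, if the wrist force passes 120 N, or if a joint passes its speed limit or range.

ROBOT

A 6-joint arm with a two-finger parallel gripper is mounted at the origin on a cart in front of the work surface, level with it; the furniture and walls round the work are solid. World frame = base frame: x ahead of the robot, y to its left, z up, the work surface at z = 0. Lengths are in m, angles in rad, forces in N, time in s.
With the tool pointing down it reaches from about 0.35 to 1 m from the base axis. Payload 7.1 kg.
Tool frame: the origin (TCP) lies between the finger pads; the fingertips stand 22 mm ahead of it and the grasp point (between the pads) lies 3 mm ahead of it; z points along the fingers, y is the line along which they close (so a half turn about z gives the same grasp; the last joint's range is limited). The gripper opens to 85 mm and grips with 20 to 120 N. Pads are 22 mm wide; open, the fingers measure 114 mm over their backs; the gripper's body (76 mm by 85 mm) begins 54 mm behind the grasp point. The pads swing forward as they close: fully open they stand 13 mm farther back than shut.
Start: joints at [1.135, 0.423, 1.63, -0, 1.089, -0.019], TCP at [0.253, 0.571, 0.219] pointing down, gripper open.
Joint ranges: [-3, 3], [-0.9, 2.11], [0.09, 2.58], [-1.31, 4.45], [0.11, 2.69], [-2.54, 2.54]. Speed limits (rad/s): [2.39, 2.39, 3.01, 3.14, 3.14, 3.14].

INTERFACE

Orientations are given as a rotation vector (axis times angle).
In Python, from rig import manip gives the robot as it stands. The module is installed in compiled form; this text tells all that it offers. Calls block until the motion is done:
- manip.move_to(position, orientation): joint-space move of the TCP to a pose.
- manip.servo_line(position, orientation=None, rate=0.15): straight line of the TCP; orientation=None keeps the orientation; rate is the mean speed in m/s.
- manip.set_joints(angles): joint-space move.
- manip.command_gripper(opening, f_grip=None): finger opening in m; f_grip is the grip in N (None keeps the last); returns when the fingers have stopped.
- manip.hold(seconds).
- manip.solve_ik(position, orientation): joint angles nearest the present ones, or None.
- manip.camera(name): name is "scene" or "top"; returns a dict with "image" (384x512x3 uint8, red, green, blue), "fx", "fy", "cx", "cy" (pixels), "cam_to_world" (4x4, takes a point from camera to world coordinates). Camera axes: x right, y down, z forward; pixel columns grow to the right and rows downward; lengths in m; the calibration is good to about 2 mm. A picture is of the moment at which its call begins. There is no depth.
A pose or a line that the arm cannot do raises manip.IKError and nothing moves.
- manip.sign_off(): hands the job in; it is judged then, once.
Readings, each from a call of its own:
- manip.get_time(): time.
- manip.get_joint_positions(): joint angles.
- manip.get_joint_vel(): joint speeds.
- manip.get_tau(): joint torques, N m.
- manip.get_position(): TCP position.
- manip.get_ee_rot(): TCP orientation.
- manip.get_contact_force(): force on the tool from outside, world axes, zero at the start.
- manip.get_torque(): the same for the moment, N m.
- manip.get_width(): finger opening in m.
- manip.get_grip_force(): force on a finger pad.
Only numpy, scipy, OpenCV 4.12 (cv2) and the standard library are available. Lean on these libraries where they do the work, as an engineer would, in place of code of your own. Each camera call takes 0.05 s, during which the arm holds its last target. There are 200 camera calls.

## Working session

There is one attempt and no reset: what is moved stays moved. The work goes in short steps, each a Python script; the robot and the scene stay as the last script left them, time stands still between calls to the robot, and variables do not carry over. Pictures are saved under pics/ and viewed, at most 10 in all, crops included, and the job is handed in when it is done.

```bash
mkdir -p pics
cat > h.py <<'E'
import numpy as np, cv2
from rig import manip
def snap(n, crop=None, s=1, f=None):
    c=manip.camera(n); im=c["image"][:,:,::-1]
    if crop: x0,y0,x1,y1=crop; im=im[y0:y1,x0:x1]
    if f: cv2.imwrite("pics/"+f, cv2.resize(im,None,fx=s,fy=s,interpolation=cv2.INTER_CUBIC))
    return c
def px2w(c,u,v,z):
    T=np.array(c["cam_to_world"]); d=T[:3,:3]@np.array([(u-c["cx"])/c["fx"],(v-c["cy"])/c["fy"],1]); o=T[:3,3]
    return o+d*(z-o[2])/d[2]
def w2px(c,p):
    T=np.array(c["cam_to_world"]); q=T[:3,:3].T@(np.array(p)-T[:3,3]); return np.array([c["fx"]*q[0]/q[2]+c["cx"],c["fy"]*q[1]/q[2]+c["cy"]])
E
python3 - <<'E'
from h import *
a=snap("top",f="t0.png",s=1.5);b=snap("scene",f="s0.png",s=1.5)
for c in(a,b): print(np.round(c["cam_to_world"],3),c["fx"],c["cx"],c["cy"])
print(manip.get_ee_rot())
E
```

```text
[[ 0.028 -0.997  0.073  0.44 ]
 [-0.999 -0.029 -0.019 -0.075]
 [ 0.021 -0.073 -0.997  1.47 ]
 [ 0.     0.     0.     1.   ]] 354.9477647996171 253.93101968055646 196.24818208957183
[[ 0.871 -0.326  0.367  0.063]
 [-0.49  -0.559  0.669 -0.971]
 [-0.013 -0.762 -0.647  0.926]
 [ 0.     0.     0.     1.   ]] 391.8600956108239 252.7181669122706 193.80620032067247
[-6.49816779e-01 -3.07329941e+00  2.14584697e-03]
```

View pics/t0.png

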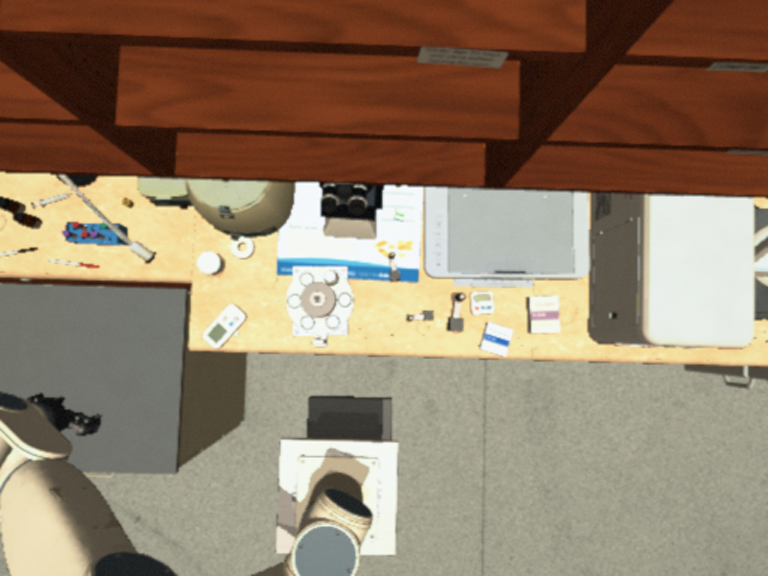

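View pics/s0.png

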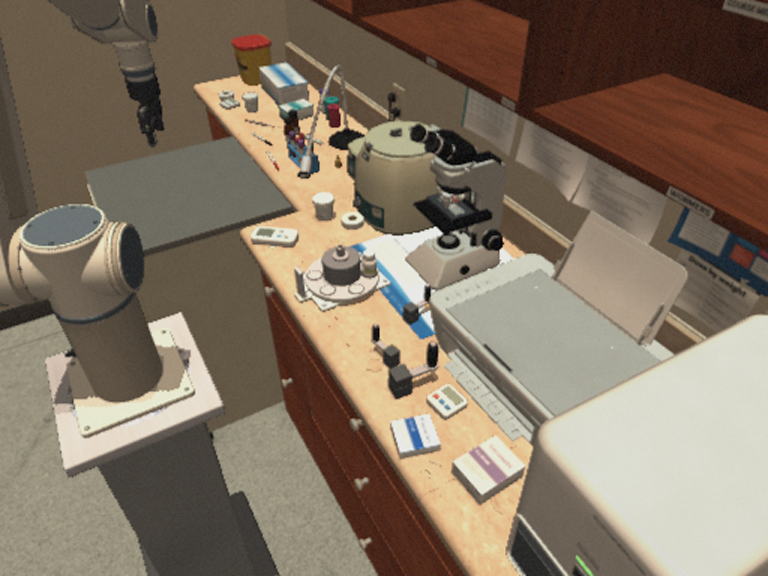

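Three cranks appear, in the top picture at (394,265), (420,317) and (457,312). The last looks largest; in the scene picture its hub is at (400,381) and its knob at (432,355). The carousel is at (318,299), with the post at (320,342) and the bottle near (330,277). I'll confirm in enlarged crops.

Run:
```python
from h import *
c=manip.camera("top")["image"][:,:,::-1]; d=manip.camera("scene")["image"][:,:,::-1]
r=lambda i,s:cv2.resize(i,None,fx=s,fy=s,interpolation=cv2.INTER_CUBIC)
cv2.imwrite("pics/t1.png",r(c[165:245,185:325],5.7)) 
cv2.imwrite("pics/s1.png",r(d[155:275,190:340],5))
```

```text
(no output)
```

View pics/t1.png

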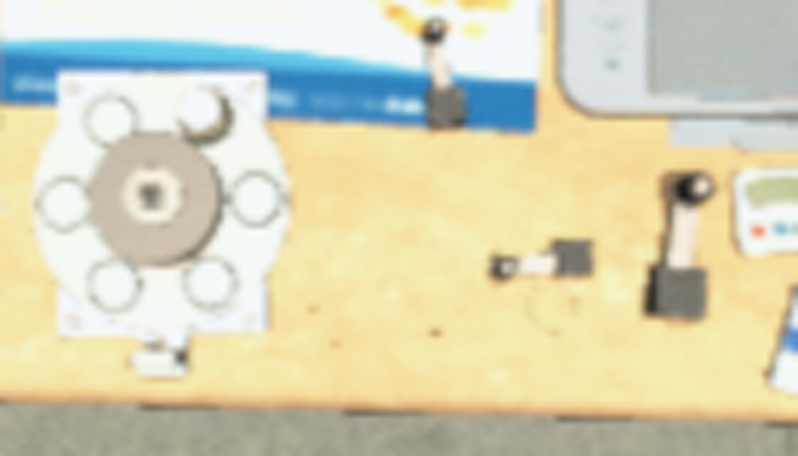

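View pics/s1.png

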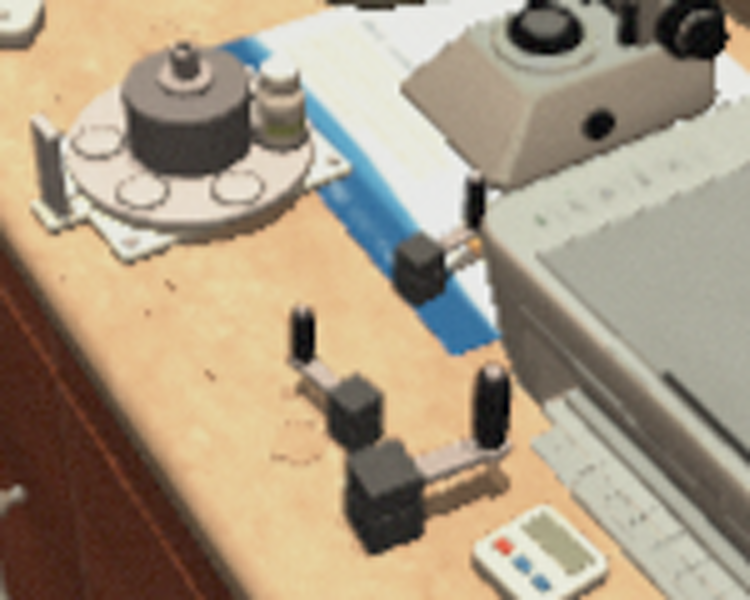

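Run:
```python
from h import *
t=manip.camera("top"); s=manip.camera("scene")
T=lambda x,y,z: px2w(t,185+(x+.5)/5.7-.5,165+(y+.5)/5.7-.5,z)
S=lambda x,y,z: px2w(s,190+(x+.5)/5-.5,155+(y+.5)/5-.5,z)
p=lambda n,v:print(n,np.round(v,4))
p("hub T",T(681,292,.056));p("hub S",S(386,468,.056))
p("knob T",T(698,187,.099));p("knob S",S(492,372,.099))
p("arm T root",T(681,266,.042))
p("shaft T",T(151,196,.109));p("shaft S",S(184,47,.109));p("collar T",T(153,196,.085));p("collar S",S(185,75,.085))
p("cap T",T(159,198,.078))
for q in[(58,72),(266,72),(266,335),(58,335)]: p("foot",T(*q,.01))
p("bottle top T",T(201,110,.089));p("bottle S",S(281,70,.089))
p("post T",T(158,350,.086))
# where would hub/box predicted
print(manip.solve_ik([.44,-.33,.2],[np.pi,0,0]))
```

```text
hub T [ 0.4722 -0.3046  0.056 ]
hub S [ 0.4707 -0.3085  0.056 ]
knob T [ 0.5431 -0.308   0.099 ]
knob S [ 0.5432 -0.308   0.099 ]
arm T root [ 0.4909 -0.3066  0.042 ]
shaft T [0.5255 0.0627 0.109 ]
shaft S [0.5258 0.0629 0.109 ]
collar T [0.5271 0.0637 0.085 ]
collar S [0.5248 0.0623 0.085 ]
cap T [0.5262 0.0603 0.078 ]
foot [0.6197 0.1431 0.01  ]
foot [ 0.6242 -0.0073  0.01  ]
foot [ 0.434  -0.0134  0.01  ]
foot [0.4299 0.1356 0.01  ]
bottle top T [0.5868 0.0327 0.089 ]
bottle S [0.5846 0.0281 0.089 ]
post T [0.4222 0.0564 0.086 ]
[-6.65139161e-01  3.37865864e-01  1.81266074e+00 -4.44089210e-16
  9.91066053e-01  9.05657166e-01]
```

The crops confirm it: the crank with its hub at crop (680,292) has the largest hub, about 36 mm. The other two are clearly smaller. I'll grip it next.

```bash
cat >> h.py <<'E'
from scipy.spatial.transform import Rotation as R
def ori(a): return (R.from_euler('z',a)*R.from_euler('x',np.pi)).as_rotvec()
def st(n=""): print(n,"t%.2f"%manip.get_time(),"p",np.round(manip.get_position(),4),"F",np.round(manip.get_contact_force(),1),"M",np.round(manip.get_torque(),2),"w%.4f"%manip.get_width(),"j6 %.2f"%manip.get_joint_positions()[5])
E
python3 - <<'E'
from h import *
a=np.pi-.02; st()
manip.command_gripper(.064)
manip.move_to([.4715,-.3065,.20],ori(a)); st("above")
manip.servo_line([.4715,-.3065,.039],rate=.12); st("down")
manip.command_gripper(.02,f_grip=60); st("grip")
manip.servo_line([.4715,-.3065,.20],rate=.2); st("up")
manip.move_to([.526,.063,.20],ori(np.pi/2+.035)); st("carousel")
snap("top",(185,165,265,245),7,"t2.png"); snap("scene",(190,120,270,200),7,"s2.png")
E
```

```text
t0.30 p [0.2529 0.5713 0.2189] F [1.1 0.5 0.2] M [ 0.04 -0.04  0.05] w0.0855 j6 -0.02
above t3.82 p [ 0.4719 -0.306   0.2   ] F [0.7 0.8 0. ] M [-0.01  0.01  0.04] w0.0642 j6 -2.15
down t5.31 p [ 0.472  -0.3068  0.0397] F [ 1.  -0.9 -0.3] M [0.05 0.   0.06] w0.0639 j6 -2.15
grip t5.71 p [ 0.4718 -0.3067  0.04  ] F [-1.8  2.8  7.9] M [0.17 0.24 0.04] w0.0329 j6 -2.15
up t6.67 p [ 0.4706 -0.3059  0.1987] F [-0.1 -0.4 -4.2] M [-0.02  0.04  0.01] w0.0329 j6 -2.15
carousel t8.57 p [0.526  0.0626 0.1997] F [ 0.3  0.9 -3.9] M [ 0.03  0.05 -0.02] w0.0329 j6 0.06
```

View pics/s2.png

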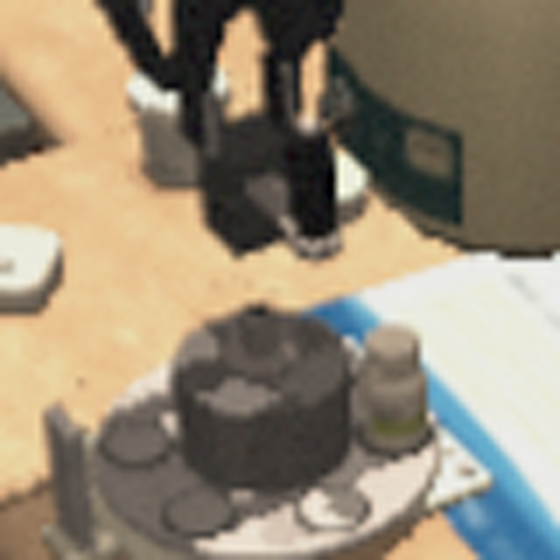

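The crank is held upright over the carousel with its arm toward the camera, and the hub's bottom corner is at crop (240,252). Next I lower it with force checks and a small spiral search.

Run:
```python
from h import *
c=manip.camera("scene"); 
a=np.pi/2+.035
p=manip.get_position(); e=R.from_euler('z',.035)
for s in[(-1,-1),(-1,1),(1,-1)]:
    q=p+e.apply([.018*s[0],.018*s[1]+.0005,-.040]); u=w2px(c,q); print(s,np.round(((u-[190,120])+.5)*7-.5,1))
x0=np.array([.5258,.0625])
manip.servo_line([*x0,.152],ori(a),rate=.1); st("pre")
base=manip.get_contact_force()[2]
offs=[(0,0)]+[(r*np.cos(t),r*np.sin(t)) for r in(.001,.002,.003) for t in np.arange(0,2*np.pi,2*np.pi/6 if r<.0025 else 2*np.pi/10)]
for o in offs:
    xy=x0+o
    manip.servo_line([*xy,.1505],ori(a),rate=.06)
    manip.servo_line([*xy,.1440],ori(a),rate=.03)
    f=manip.get_contact_force()[2]-base; z=manip.get_position()[2]
    print(np.round(o,4),"F%.1f z%.4f"%(f,z))
    if f<6 and z<.1455: break
    if manip.get_time()>18: break
st("end")
```

```text
(-1, -1) [237.4 256. ]
(-1, 1) [203.2 220.8]
(1, -1) [301.9 233.5]
pre t9.36 p [0.5261 0.0625 0.1521] F [-0.1  0.4 -3.3] M [ 0.08  0.02 -0.  ] w0.0330 j6 0.06
[0 0] F0.3 z0.1445
end t9.97 p [0.5265 0.0628 0.1445] F [ 1.2  1.6 -2.9] M [ 0.34 -0.13 -0.01] w0.0331 j6 0.06
```

Run:
```python
from h import *
a=np.pi/2+.035
for z in np.arange(.141,.1209,-.003):
    manip.servo_line([.5260,.0627,z],ori(a),rate=.04); st()
    if manip.get_contact_force()[2]>10: break
snap("top",(185,165,265,245),7,"t3.png"); snap("scene",(190,120,270,200),7,"s3.png")
```

```text
t10.22 p [0.5263 0.0629 0.1406] F [ 2.3  1.6 -4.8] M [ 0.47 -0.5   0.04] w0.0329 j6 0.06
 t10.47 p [0.5262 0.0628 0.1376] F [ 3.5  2.1 -6.3] M [ 0.58 -0.76  0.03] w0.0332 j6 0.06
 t10.72 p [0.5262 0.0628 0.1348] F [ 4.4  2.9 -6. ] M [ 0.63 -0.87  0.01] w0.0328 j6 0.06
 t10.97 p [0.5263 0.0628 0.1319] F [ 4.8  3.9 -4.3] M [ 0.72 -0.88  0.  ] w0.0333 j6 0.06
 t11.22 p [0.5264 0.0628 0.129 ] F [ 3.9  3.7 -2.7] M [ 0.74 -0.89  0.01] w0.0332 j6 0.06
 t11.47 p [0.5264 0.0629 0.1259] F [ 3.7  3.6 -2.3] M [ 0.85 -0.91  0.04] w0.0330 j6 0.06
 t11.72 p [0.527  0.0636 0.125 ] F [-0.9  7.7 18.9] M [ 1.31  0.42 -0.04] w0.0332 j6 0.06
```

View pics/s3.png

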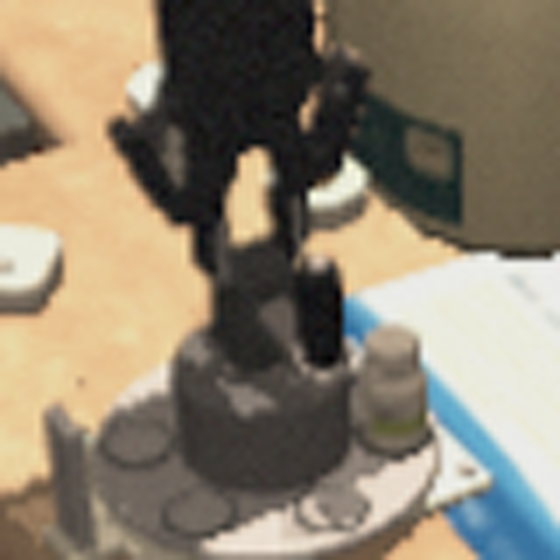

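The crank is seated: contact at the expected TCP height (0.125), with the hub down on the collar. Next comes the clockwise test turn, in small steps with the moment recorded.

```bash
cat >> h.py <<'E'
A0=np.pi/2+.035; C=np.array([.5267,.0633,.126])
def turn(a1,step=.35,quiet=False):
    "turn the held crank from the present tool yaw to a1"
    r=R.from_rotvec(manip.get_ee_rot())*R.from_euler('x',-np.pi)
    a=r.as_euler('ZYX')[0]
    a=min((a+2*np.pi*k for k in(-1,0,1)),key=lambda v:abs(v-(A0+.08)) if True else 0) if a<-.95 else a
    n=max(1,int(np.ceil(abs(a1-a)/step)))
    for b in np.linspace(a,a1,n+1)[1:]:
        manip.servo_line(C,ori(b))
        if not quiet: st("a-A0 %.2f"%(b-A0))
E
python3 - <<'E'
from h import *
manip.command_gripper(.05); manip.servo_line(C,ori(A0),rate=.05); manip.hold(.2); st("free")
manip.command_gripper(.02,f_grip=60); st("regrip")
turn(A0-.9)
c=snap("top",(185,165,265,245),7,"t4.png")
E
```

```text
free t12.58 p [0.5266 0.0633 0.1259] F [-0.3 -0.1  0.3] M [0.06 0.01 0.02] w0.0499 j6 0.06
regrip t12.91 p [0.527  0.0633 0.1264] F [-1.3 -0.2  5.3] M [-0.04  0.18  0.03] w0.0327 j6 0.06
a-A0 -0.30 t13.36 p [0.5268 0.0633 0.1264] F [-0.7  0.1  5.7] M [ 0.01  0.35 -0.05] w0.0321 j6 0.36
a-A0 -0.60 t13.81 p [0.5266 0.0636 0.1263] F [-1.4  0.5  6.6] M [ 0.36  0.44 -0.04] w0.0319 j6 0.66
a-A0 -0.90 t14.26 p [0.5266 0.0639 0.1263] F [-2.   2.7  5.9] M [ 0.68  0.45 -0.07] w0.0323 j6 0.96
```

View pics/t4.png

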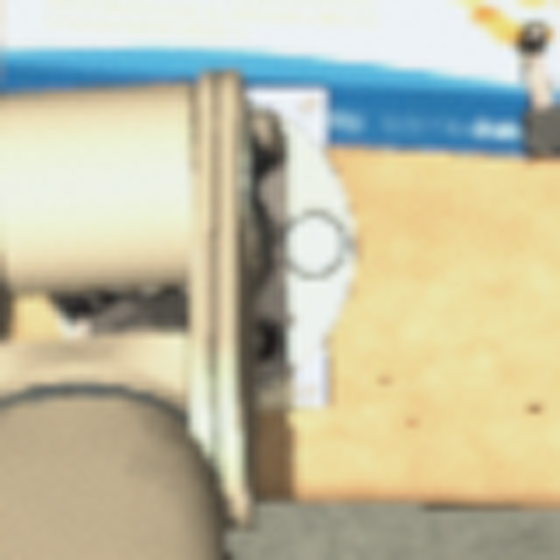

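The bottle well still sits at crop (314,245), so the plate has not moved. That fits loose, or still within the play. I'll go a bit further clockwise, then back.

Run:
```python
from h import *
turn(A0-1.2)
d=manip.camera("scene")["image"]
turn(A0+1.0,.45)
e=manip.camera("scene")["image"]
i=np.hstack([d[120:200,185:275],e[120:200,185:275]])[:,:,::-1]
cv2.imwrite("pics/s5.png",cv2.resize(i,None,fx=4.4,fy=4.4,interpolation=cv2.INTER_CUBIC))
```

```text
a-A0 -1.20 t14.76 p [0.5267 0.064  0.1263] F [-1.4  3.8  5.3] M [ 0.8   0.34 -0.07] w0.0323 j6 1.26
a-A0 -0.76 t15.40 p [0.5271 0.0638 0.1264] F [0.3 2.6 5.9] M [0.62 0.22 0.  ] w0.0324 j6 0.82
a-A0 -0.32 t15.99 p [0.5274 0.0635 0.1264] F [1.1 1.6 4.7] M [ 0.37 -0.07  0.01] w0.0322 j6 0.39
a-A0 0.12 t16.58 p [0.5276 0.0634 0.1264] F [3.3 1.7 4. ] M [ 0.21 -0.47 -0.04] w0.0324 j6 -0.05
a-A0 0.56 t17.18 p [0.5279 0.0635 0.1265] F [4.7 1.6 4.4] M [ 0.33 -0.8  -0.09] w0.0322 j6 -0.49
a-A0 1.00 t17.77 p [0.5282 0.0636 0.1265] F [5.6 3.1 3.4] M [ 0.45 -1.01 -0.04] w0.0318 j6 -0.93
```

View pics/s5.png

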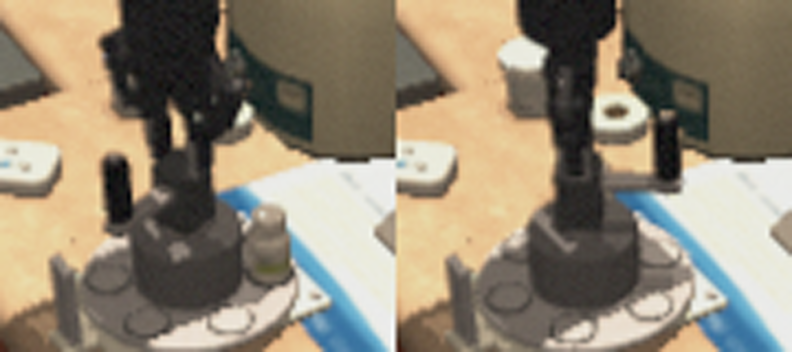

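The left pane, after clockwise, shows the bottle unmoved at (270,240). The right pane, after anticlockwise, shows it carried behind the cap. So anticlockwise grips. I'll get the plate angle from the well positions.

Run:
```python
from h import *
c=manip.camera("scene")
def ang(x,y,off):
    q=px2w(c,185+(x-off+.5)/4.4-.5,120+(y+.5)/4.4-.5,.024)[:2]-C[:2]
    return np.round([np.arctan2(q[1],q[0])-.035,np.hypot(*q)],3)
for q in[(108,278),(150,320),(230,318)]: print("before",ang(*q,0))
for q in[(508,297),(573,327),(653,305),(660,250)]: print("after",ang(*q,396))
```

```text
before [2.596 0.069]
before [-2.617  0.063]
before [-1.543  0.064]
after [2.973 0.068]
after [-2.237  0.065]
after [-1.134  0.068]
after [-0.016  0.071]
```

Run:
```python
import h; from h import *
h.C[:]=[.5274,.0636,.126]
turn(A0+2.45,.4)
manip.command_gripper(.064); st("open")
manip.servo_line([*C[:2],.22],rate=.2)
snap("scene",(185,110,275,200),6,"s6.png")
manip.move_to([*C[:2],.22],ori(A0+2.45-np.pi)); st("rot")
```

```text
a-A0 1.36 t18.38 p [0.5285 0.0639 0.1265] F [4.6 2.9 5.1] M [ 0.41 -0.76  0.03] w0.0321 j6 -1.29
a-A0 1.72 t18.89 p [0.5285 0.0641 0.1265] F [4.5 4.6 5.7] M [ 0.55 -0.87  0.05] w0.0322 j6 -1.66
a-A0 2.09 t19.41 p [0.5285 0.0643 0.1265] F [4.6 4.9 5.3] M [ 0.72 -0.8   0.01] w0.0321 j6 -2.02
a-A0 2.45 t19.93 p [0.5284 0.0644 0.1265] F [4.1 6.  4.3] M [ 0.89 -0.82  0.01] w0.0320 j6 -2.38
open t20.33 p [0.5267 0.0634 0.1255] F [-0.1  1.  -0.5] M [-0.02  0.03 -0.02] w0.0641 j6 -2.39
rot t23.65 p [0.5274 0.0636 0.2199] F [ 0.1 -0.1 -0.3] M [ 0.06 -0.03  0.01] w0.0639 j6 0.75
```

View pics/s6.png

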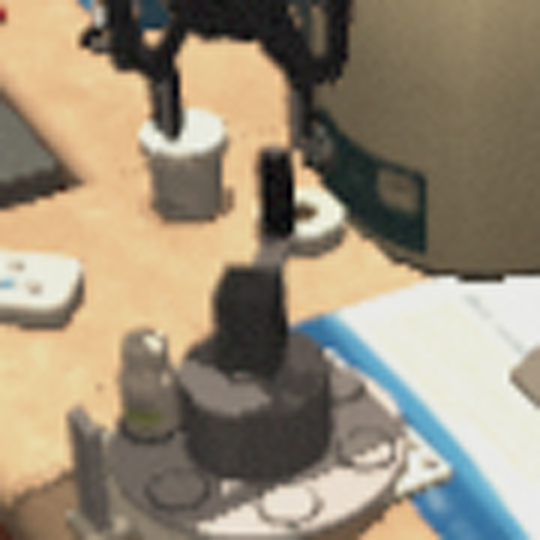

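The bottle is now on the left with its top at (147,338), approaching the post. The wells are at (178,488), (291,505) and (368,446).

Run:
```python
import h; from h import *
h.C[:]=[.5270,.0634,.126]
c=manip.camera("scene")
def ang(x,y,z):
    q=px2w(c,185+(x+.5)/6-.5,110+(y+.5)/6-.5,z)[:2]-C[:2]
    return np.round([np.arctan2(q[1],q[0])-.035,np.hypot(*q)],3)
for q in[(178,488),(291,505),(368,446)]:
    r=ang(*q,.024); print(r,"mod",np.round(r[0]%(np.pi/3)+2*np.pi/3,3))
print("bottle",ang(147,338,.087))
a=A0+2.45-np.pi
manip.servo_line(C,ori(a),rate=.15); st("down")
manip.command_gripper(.02,f_grip=60); st("grip")
```

```text
[-2.899  0.067] mod 2.337
[-1.796  0.068] mod 2.393
[-0.684  0.067] mod 2.458
bottle [2.318 0.068]
down t24.48 p [0.5275 0.0635 0.1265] F [0.6 0.4 0.5] M [-0.03  0.03  0.  ] w0.0638 j6 0.75
grip t24.98 p [0.5244 0.0657 0.1286] F [-19.5  12.3  30.7] M [1.98 2.89 0.  ] w0.0204 j6 0.75
```

Run:
```python
from h import *
st(); print(manip.get_grip_force())
snap("scene",(185,110,275,200),6,"s7.png")
```

```text
t24.98 p [0.5244 0.0657 0.1286] F [-19.5  12.3  30.7] M [1.98 2.89 0.  ] w0.0204 j6 0.75
32.94884802773595
```

View pics/s7.png

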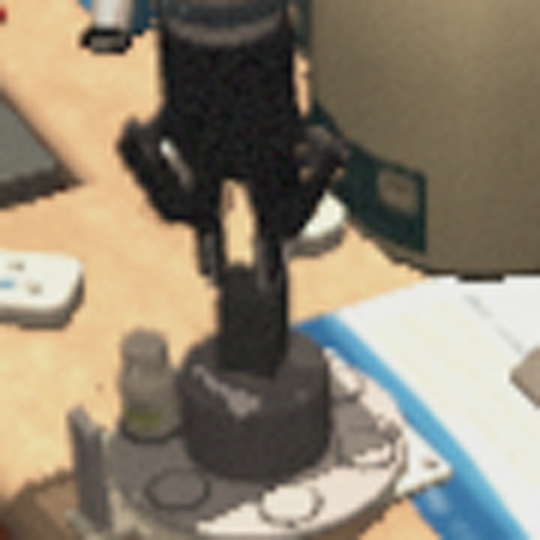

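The grip reads 0.020 m with a side load, so this is not a clean grip on the hub. My picture budget is spent, so from here I measure by image code. I'll open, lift, and compare the crank's dark silhouette with the model of a seated crank.

```bash
cat >> h.py <<'E'
def model(c,yaw,base=(.527,.0634,.085)):
    "mask of the crank (hub, knob) at pose, in camera c at 4x"
    m=np.zeros((384*4,512*4),np.uint8); r=R.from_euler('z',yaw)
    hub=[(x,y,z) for x in(-.018,.018) for y in(-.018,.018) for z in(0,.056)]
    kn=[(.072+.0115*np.cos(t),.0115*np.sin(t),z) for t in np.linspace(0,6.28,16) for z in(.044,.099)]
    for P in(hub,kn):
        u=np.array([w2px(c,np.array(base)+r.apply(p)) for p in P])
        cv2.fillConvexPoly(m,cv2.convexHull(np.round((u+.5)*4-.5).astype(np.int32)),255)
    return cv2.resize(m,(512,384),interpolation=cv2.INTER_AREA)>127
def fit(c,yaws,base=(.527,.0634,.085)):
    g=c["image"].max(2).astype(float)
    out=[]
    for y in yaws:
        m=model(c,y,base); ring=cv2.dilate(m.astype(np.uint8),np.ones((5,5)))>m
        out.append((g[ring].mean()-g[m].mean(),y))
    return max(out)
E
python3 - <<'E'
from h import *
manip.command_gripper(.07); st("open")
manip.servo_line([*C[:2],.24],rate=.2); st("up")
manip.set_joints(np.array(manip.get_joint_positions())-[.5,0,0,0,0,0]); st("aside")
c=manip.camera("scene"); cv2.imwrite("pics/s8.png",c["image"][:,:,::-1]); t=manip.camera("top")
cv2.imwrite("pics/t8.png",t["image"][:,:,::-1])
for dz in(0,.01,.024):
  for k in(c,t):
    b=(.527,.0634,.085+dz); s,y=fit(k,np.arange(-3.14,3.14,.05),b); print(dz,"score %.1f yaw %.2f (expected %.2f)"%(s,y,A0+2.45-np.pi))
g=c["image"].max(2)
for v in range(148,178): print(v,' '.join("%3d"%x for x in g[v,212:246]))
E
```

```text
open t25.56 p [0.5271 0.0632 0.1258] F [ 0.5 -0.2 -0.1] M [0.06 0.02 0.02] w0.0701 j6 0.75
up t26.27 p [0.526  0.0632 0.2391] F [ 0.5  0.4 -0.4] M [-0.02  0.01 -0.03] w0.0701 j6 0.75
aside t27.30 p [ 0.4919 -0.1959  0.2385] F [0.3 0.3 0.3] M [ 0.   -0.03 -0.02] w0.0700 j6 0.75
0 score 106.6 yaw -2.14 (expected 0.91)
0 score 80.6 yaw 0.86 (expected 0.91)
0.01 score 67.7 yaw -2.14 (expected 0.91)
0.01 score 77.7 yaw 0.86 (expected 0.91)
0.024 score 36.4 yaw 0.86 (expected 0.91)
0.024 score 74.9 yaw 0.86 (expected 0.91)
148 227 228 228 229 230 231 231 234 234 234 234 235 235 235 234 200 116  41  23  29  34  30  33  48  41  34  35  30  92  56  39  34  26  25
149 233 232 230 232 234 235 234 235 235 234 235 235 234 236 236 206 147  86  56  33  33  34  34  35  35  37  36  29  32  23  30  33  25  32
150 234 231 231 233 234 235 236 234 234 234 235 233 234 236 235 228 179 161 165 123  64  29  32  28  35  30  31  32  32  27  21  32  27  29
151 235 233 234 235 234 235 234 234 235 235 235 236 234 234 235 226 214 209 207 153  69  30  26  34  36  40  44  36  32  25  24  28  32  32
152 235 234 234 2
[... 2922 characters left out ...]

173 209 170 118 151 159 163 164 148 143 129 124  89  96  96  98  86  78  69  67  85 134 161 160 160 162 161 160 104 223 235 235 235 211 189
174 165 129  92 133 156 161 162 157 157 155 157 147 128 128 126 124 126 124  86 135 161 160 161 162 162 160 129  76 199 232 236 236 214 188
175 128 118  89  90 143 159 161 162 161 163 160 160 156 158 155 156 156 155 146 157 162 161 163 161 162 141  89  59 183 231 236 206 153 183
176 123 115 114  76  95 145 160 164 161 162 163 162 158 162 161 162 164 163 163 161 162 161 164 149 120  92  62  58 131 181 169 135 204 226
177 118 115 106  73  64  96 121 145 158 160 164 162 160 165 163 164 161 159 161 162 163 149 139 104  74  62  56  60 125 176 214 218 232 235
```

Run:
```python
from h import *
q=np.array(manip.get_joint_positions()); q[0]-=.5; manip.set_joints(q); st()
c=manip.camera("scene"); t=manip.camera("top")
cv2.imwrite("pics/s9.png",c["image"][:,:,::-1]); cv2.imwrite("pics/t9.png",t["image"][:,:,::-1])
for k in(c,t):
    l=[]
    for dx in(-.004,-.002,0,.002,.004):
        for dy in(-.004,-.002,0,.002,.004):
            s,y=fit(k,np.arange(-3.14,3.14,.1),(.527+dx,.0634+dy,.085)); l.append((round(s,1),round(y,2),dx,dy))
    l.sort(reverse=True); print(l[:4])
    b=(.527+l[0][2],.0634+l[0][3],.085)
    print([(round(fit(k,[y],b)[0],1),round(y,2)) for y in np.arange(.5,1.35,.1)],fit(k,[l[0][1]+np.pi],b))
```

```text
t28.42 p [ 0.339  -0.4068  0.2389] F [-0.7  0.4 -0.1] M [-0.02 -0.   -0.03] w0.0699 j6 0.75
[(np.float64(14.6), np.float64(2.36), -0.004, 0.004), (np.float64(14.3), np.float64(-2.34), 0, 0.004), (np.float64(13.6), np.float64(2.26), -0.004, 0.002), (np.float64(13.6), np.float64(-2.34), 0.002, 0.002)]
[(np.float64(11.3), np.float64(0.5)), (np.float64(11.5), np.float64(0.6)), (np.float64(8.2), np.float64(0.7)), (np.float64(9.3), np.float64(0.8)), (np.float64(8.8), np.float64(0.9)), (np.float64(5.6), np.float64(1.0)), (np.float64(2.5), np.float64(1.1)), (np.float64(0.4), np.float64(1.2)), (np.float64(-1.0), np.float64(1.3))] (np.float64(7.939448215183518), np.float64(5.5015926535897925))
[(np.float64(80.6), np.float64(0.86), 0, 0), (np.float64(79.3), np.float64(0.86), 0, -0.002), (np.float64(79.2), np.float64(0.86), 0.002, 0), (np.float64(76.9), np.float64(0.86), 0, 0.002)]
[(np.float64(37.6), np.float64(0.5)), (np.float64(44.4), np.float64(0.6)), (np.float64(56.6), np.float64(0.7)), (np.float64(76.9), np.float64(0.8)), (np.float64(73.6), np.float64(0.9)), (np.float64(51.9), np.float64(1.0)), (np.float64(44.5), np.float64(1.1)), (np.float64(42.9), np.float64(1.2)), (np.float64(47.6), np.float64(1.3))] (np.float64(55.91763157894738), np.float64(4.001592653589793))
```

The top view shows the crank seated at yaw about 0.86, as expected, so the bad grip came from the fingers. I'll retry, closing in stages.

Run:
```python
import h; from h import *
h.C[:]=[.5270,.0634,.126]
a=.88
manip.move_to([*C[:2],.235],ori(a)); st("over")
manip.servo_line(C,ori(a),rate=.15); st("down")
for w in(.055,.046,.040,.036,.034,.031):
    manip.command_gripper(w,f_grip=40); st("cmd %.3f"%w); f=manip.get_contact_force()
    if np.linalg.norm(f)>15: break
print(manip.get_grip_force())
```

```text
over t30.36 p [0.5271 0.0627 0.235 ] F [0.3 0.3 1. ] M [-0.03 -0.02 -0.04] w0.0696 j6 0.79
down t31.23 p [0.5276 0.0633 0.1266] F [-0.8 -0.1  0. ] M [0.02 0.01 0.02] w0.0698 j6 0.79
cmd 0.055 t31.53 p [0.5274 0.0635 0.1267] F [-0.  -0.2  0.5] M [0.02 0.02 0.03] w0.0550 j6 0.79
cmd 0.046 t31.79 p [0.527  0.0634 0.1261] F [-0.5  0.2 -0.3] M [ 0.01 -0.05  0.07] w0.0461 j6 0.79
cmd 0.040 t32.02 p [0.527  0.0634 0.126 ] F [0.1 0.6 0.3] M [ 0.01 -0.03  0.  ] w0.0399 j6 0.79
cmd 0.036 t32.24 p [0.527  0.0634 0.126 ] F [-1.1 -0.9  0.8] M [ 0.    0.02 -0.04] w0.0362 j6 0.79
cmd 0.034 t32.46 p [0.527  0.0634 0.1262] F [-1.  -0.6  3. ] M [0.01 0.22 0.02] w0.0346 j6 0.79
cmd 0.031 t32.67 p [0.5271 0.0634 0.1263] F [-1.1  0.3  5.4] M [0.01 0.29 0.03] w0.0330 j6 0.79
39.201642740517855
```

The grip is clean this time (0.033 m). I'll wind on to just short of the target, then step aside and measure the bottle by template matching against the earlier frame.

```bash
cat >> h.py <<'E'
def bottle():
    s8=cv2.imread("pics/s8.png"); c=manip.camera("scene"); im=np.ascontiguousarray(c["image"][:,:,::-1])
    tp=s8[162:186,203:218]; q0=np.array([209.5-.4,166.5])  # template; bottle top seen at q0
    r=cv2.matchTemplate(im[140:215,180:260],tp,cv2.TM_CCOEFF_NORMED); _,v,_,(x,y)=cv2.minMaxLoc(r)
    w=lambda p: px2w(c,p[0],p[1],.087)[:2]-[.527,.0634]
    def ang(p): k=w(p); return (np.arctan2(k[1],k[0])-.035)%(2*np.pi),np.hypot(*k)
    p=q0+[x+180-203,y+140-162]
    e=R.from_euler('z',.035+np.pi).apply([.068,0,.0]); 
    print("match %.2f"%v,"ref",np.round(ang(q0),3),"now",np.round(ang(p),3),"px",p,"station top px",np.round(w2px(c,np.array([.527,.0634,.087])+e),1))
E
python3 - <<'E'
import h; from h import *
h.C[:]=[.5270,.0634,.126]
turn(1.62,.3)
manip.command_gripper(.055); st("open")
manip.servo_line([*C[:2],.24],rate=.2)
q=np.array(manip.get_joint_positions()); q[0]-=.5; manip.set_joints(q); st("aside")
bottle(); print(fit(manip.camera("top"),np.arange(-3.14,3.14,.03)))
cv2.imwrite("pics/s10.png",manip.camera("scene")["image"][:,:,::-1])
E
```

```text
a-A0 -0.48 t33.08 p [0.5274 0.0633 0.1263] F [-1.5 -1.7  6.1] M [-0.22  0.16  0.01] w0.0332 j6 0.54
a-A0 -0.23 t33.48 p [0.5277 0.0632 0.1264] F [ 0.8 -2.4  4.8] M [-0.47 -0.17 -0.05] w0.0331 j6 0.30
a-A0 0.01 t33.88 p [0.5279 0.0633 0.1264] F [ 1.4 -3.3  5.6] M [-0.52 -0.46  0.04] w0.0335 j6 0.05
open t34.22 p [0.5262 0.0635 0.1255] F [-1.  -0.4  0. ] M [-0.05 -0.02 -0.02] w0.0552 j6 0.05
aside t35.96 p [ 0.4921 -0.1959  0.2385] F [ 1.1 -0.2  0.9] M [ 0.01  0.02 -0.  ] w0.0547 j6 0.05
match 0.69 ref [2.368 0.067] now [3.106 0.066] px [210.1 174.5] station top px [210. 175.]
(np.float64(82.66590678824721), np.float64(1.5699999999999688))
```

Run:
```python
from h import *
c=manip.camera("scene")
for dz in(0,.006,.012): print(dz,fit(c,[1.57],(.527,.0634,.085+dz)))
print(manip.sign_off())
```

```text
0 (np.float64(86.37110740262604), 1.57)
0.006 (np.float64(68.72762184618503), 1.57)
0.012 (np.float64(49.93636505379138), 1.57)
the job is handed in; nothing more can be done
None
```

I handed the job in at about 36 s: the largest crank is seated on the collar, clockwise spun loose and anticlockwise gripped, and image measurements put the bottle about 2–5 mm from the station (12 mm allowed); no verdict came back.

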